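# Dial open the roller lock box

## Robot

A 6-joint arm with a two-finger parallel gripper is mounted at the origin on the work surface. World frame = base frame: x ahead of the robot, y to its left, z up, the work surface at z = 0. Lengths are in mm, angles in degrees, forces in N, time in s.
With the tool pointing down it reaches from about 300 to 850 mm from the base axis. Payload 4.2 kg.
Tool frame: the origin (TCP) lies midway between the tips of the shut fingers; the grasp point (between the pads) lies 19 mm behind it; z points along the fingers, y is the line along which they close (so a half turn about z gives the same grasp; the last joint's range is limited). The gripper opens to 91 mm and grips with 3 to 60 N. Pads are 32 mm wide; open, the fingers measure 118 mm over their backs; the gripper's body (76 mm by 178 mm) begins 60 mm behind the grasp point.
Start: joints at [71.448, 18.312, 89.639, -0, 72.044, -1.146], TCP at [172.013, 548.685, 213.976] pointing down, gripper open.
Joint ranges: [-177.97, 177.97], [-48.28, 115.42], [12.27, 149.76], [-77.06, 257.06], [2.81, 150.46], [-146.56, 146.56]. Speed limits (degrees/s): [147.25, 147.25, 180, 180, 180, 180].

## Interface

Orientations are given as [roll, pitch, yaw] about the fixed x, y, z axes, in that order (R = Rz(yaw) Ry(pitch) Rx(roll)).
In Python, from workcell import env gives the robot as it stands.
- The arm moves only by the shell command python3 -m jog 'ROWS' [FORCE]. ROWS is a JSON object of lists of equal length, an entry for each row: "jaw": the finger opening in mm, from 0 to 91.2; "slide": the shift along the tool's x, y, z in units of 30 mm (1.0 is 30 mm), a list of three; "spin": the turn about the tool's z in units of 8 degrees (1.0 is 8 degrees). In form: {"jaw": [jaw, ...], "slide": [[dx, dy, dz], ...], "spin": [spin, ...]}. A call has 1 to 10 rows; each row shifts and turns the commanded pose from where the row before left it, along the tool's axes as they then stand; what a row does not reach is not made up. A row lasts 1/10 s, in which the tool goes at most 50 mm and 8.59 degrees, less where a joint would pass 70% of its speed; a pose out of reach is approached as far as the arm can. A call is refused whole if a number of a shift passes 1 or a number of a turn 1, either way. A call with a gripper value outside its range is refused whole. The fingers move at their own pace and stop on an object; FORCE is the grip in N (left out, the last holds). Time passes only in rows, so rows that do not move let the fingers close. It gives the time, the measured TCP pose, the force, the opening and the grip force at its end, in the units of the state.
- env.state(): the state, without advancing time (a new reading comes with each control period).
- env.grab_frame(name): name is "scene" or "top" or "wrist"; returns the picture (480x640x3 uint8, red, green, blue); there is no depth.
- env.camera_model(name): a dict with "fx", "fy", "cx", "cy" (pixels), "D" ([k1, k2, p1, p2, k3] as OpenCV has them; the pictures are not rectified), "camera_from_world" (4x4, takes a point from world to camera coordinates). Camera axes: x right, y up, looking along -z (the intrinsics and any distortion apply to the point x, -y, -z); pixel columns grow to the right and rows downward; lengths in mm; the calibration is good to about 2 mm. A picture is of the moment at which its call begins: read the wrist's pose just before it. camera_model takes no time and is no camera call; for the wrist camera it gives the pose at the moment of the call.
- env.job_done(): hands the job in; it is judged then, once.
The state is a dict: "time_s": time; "qpos": joint angles; "qvel": joint speeds; "effort": joint torques, N m; "ee_pos": TCP position; "ee_rot": TCP orientation; "force": force on the tool from outside, world axes, zero at the start; "torque": the same for the moment, N m; "gripper_width": finger opening in mm; "gripper_force": force on a finger pad.
Only numpy, scipy, OpenCV 4.12 (cv2) and the standard library are available. Lean on these libraries where they do the work, as an engineer would, in place of code of your own. Each camera call takes 0.05 s, during which the arm holds its last target. There are 200 camera calls.

## Task

Open the grey steel lock box that holds the sealer's spare rollers: turn the dial right (clockwise seen from above) to the third mark right of zero and pause there, then left to the first mark left of zero and pause there, then right again, slowly and by feel, until the spring catch drops into the dial's wheel and the dial comes up firmly against it; press it there for a moment, without forcing it. Then slide the lid away from its closed place all the way to its end stop, let go, and leave the other things on the table where they are.

Things in the scene. Friction and masses are not known exactly. Their poses are not given: they have to be found in the camera images.
- lockbox: grey steel lock box, fixed to the table, 190 mm (its x) by 320 mm (its y) by 90 mm high; origin at the centre of its underside, x towards its far side, y to its left. Its right half is the flat lock deck, its left half the lid in low guides. The dial's axis is at x 0, y -85 mm; the lid covers y 4 to 146 mm. Under the lid lie three rollers.
- dial (a joint): the black dial's angle in rad: 0 with its white pointer at the long zero mark, growing as it turns right (clockwise from above). Third mark right = +0.524, first mark left = -0.175. It turns between -0.75 and 1.4, with about 0.05 N m of friction (up to 0.1 with the catch's rubbing), and stays where it is left.
- dial_pointer (a point): the tip of the white pointer line on the dial's disc, 43 mm from the axis, 110 mm above the table. White marks stand round it on the deck, 10 degrees (0.1745 rad) apart, six left of zero and nine right; the zero mark is nearly twice as long and thick, on the box's far side (+x of the axis).
- dial_grip (a point): the grip point on the dial's axis, 133 mm above the table, turning with the dial; its x points along the white pointer, z up. The dial is a disc 86 mm across, its top 110 mm above the table; on it stands the black grip bar, 52 mm long (along this x), 14 mm wide, 36 mm high, its top 146 mm above the table.
- catch (a joint): the steel catch's travel in m: 0 riding on the wheel's rim (lid locked), 0.010 dropped into the notch (lid free). It slides towards the dial (box -y), pushed by a spring of about 3 N. Once it has dropped, the dial has 0.04 rad of play either way and is then blocked: 5 to 14 N of catch on wheel, 30 mm off the axis (0.15 to 0.4 N m on the dial beyond its friction), is firm; more is forcing.
- catch_end (a point): the lid end of the catch, a flat steel bar 10 mm wide, its top 102 mm above the table, seen between dial and lid. Its other end rides on a wheel hidden under the dial and turning with it. The wheel's one notch meets the catch with the dial 4.3 to 6.6 marks right of zero (0.75 to 1.15 rad), differently each time, not to be seen.
- lid (a joint): the aluminium sliding lid's travel in m: 0 closed, 0.100 fully open at its end stop, sliding towards box +x (away from the robot) against 2 to 3 N of friction. While the catch is at 0 it stops the lid after 1.5 mm; more than 15 N between lid and catch counts as forcing.
- lid_handle (a point): the grip point of the lid's black handle bar, moving with the lid, 120 mm above the table; axes as the lock box. Closed it is at box x -45, y 75 mm. The bar is 14 mm wide (box x), 70 mm long (box y), from 97.5 to 131.5 mm above the table; the lid's top is at 97.5 mm.
- screwdriver: screwdriver lying in front of the box, about 200 mm long; a bystander, origin on its axis
- tape: cardboard tape core, 96 mm across, 45 mm high, left of the box; a bystander, origin at the centre of its underside
- jar: closed glass jar, 60 mm across, 80 mm high, right of the box; a bystander, origin at the centre of its underside
- weight: brass scale weight with a knob, 40 mm across, 58 mm high, right of the box; a bystander, origin at the centre of its underside
- mug: white mug, 76 mm across, 85 mm high, left of the box; a bystander, origin at the centre of its underside
- wrench: steel wrench lying behind the lock half of the box; a bystander, origin on its axis

How it is judged (in metres and radians):
On the way, in this order (a step that is already met when the one before it is completed fails the run):
1. the dial rests at the third mark right of zero (within 0.08 rad) (value of joint dial between 0.444 and 0.604 rad and velocity of joint dial between -0.1 and 0.1 rad/s), for 0.3 s.
2. then it rests at the first mark left of zero (within 0.08 rad) (value of joint dial between -0.255 and -0.095 rad and velocity of joint dial between -0.1 and 0.1 rad/s), for 0.3 s.
3. then, turned right again, the catch has dropped into the notch and the dial is pressed firmly against it (over 5 N), the lid still closed (value of joint catch above 0.008 m and contact force between dial and catch above 5 N and value of joint dial above 0.7 rad and value of joint lid below 0.01 m), for 0.2 s.
At the end, for the whole second after the job is handed in: the lid is fully open (94 mm or more of its 100 mm), the catch still sits in the notch (8 mm or more), the dial still to the right at the notch, and the robot has let go (value of joint lid above 0.094 m and value of joint catch above 0.008 m and value of joint dial above 0.7 rad); the robot touches nothing.
It fails at once if the dial is forced against the dropped catch (over 14 N) (contact force between dial and catch above 14 N).
It fails at once if the lid is forced against the catch (over 15 N) (contact force between lid and catch above 15 N).
It fails at once if a bystander is shoved more than 30 mm (distance of any of screwdriver, tape, jar, weight, mug, wrench from where it was at the start of the episode above 0.03 m).
It also fails if it takes over 72 s, if anything falls off the work surface, if the arm or the gripper's body presses on something with over 40 N, if the wrist force passes 120 N, or if a joint passes its speed limit or range.

## Working session

There is one attempt and no reset: what is moved stays moved. The work goes in short steps, Python scripts to look and compute and a shell command to move; the robot and the scene stay as the last step left them, time stands still between calls to the robot, and variables do not carry over. Pictures are saved under pics/ and viewed, at most 10 in all, crops included, and the job is handed in when it is done.

```bash
mkdir -p pics; ls; python3 - <<'E'
from workcell import env
import cv2
s=env.state();print(s)
for n in("scene","top"):
    im=env.grab_frame(n);cv2.imwrite(f"pics/{n}0.png",im[:,:,::-1])
    m=env.camera_model(n);print(n,m)
E
```

```text
pics
{'time_s': 0.0, 'qpos': array([ 7.14471967e+01,  1.83506271e+01,  8.97062586e+01, -1.11377527e-03,
        7.20406546e+01, -1.14582723e+00]), 'qvel': array([ 0.1100427 ,  0.06604939, -0.04946641, -0.07307463, -0.02462542,
        0.00737079]), 'effort': array([-6.54710075e-04, -4.12457263e+01, -2.31964964e+01,  7.26789027e-02,
        4.58249613e-02, -1.39063100e-04]), 'ee_pos': array([171.8643378 , 548.20325482, 213.13141611]), 'ee_rot': array([-1.79902458e+02, -8.91814703e-04,  1.62593367e+02]), 'force': array([ 0.10621128, -0.48809907,  0.52100692]), 'torque': array([-0.01168887, -0.03283053,  0.05821792]), 'gripper_force': 0.0, 'gripper_width': 91.30416990913228}
scene {'fx': 447.4533545209117, 'fy': 447.4533545209117, 'cx': 320.5581563861976, 'cy': 241.05053063280704, 'D': array([0.00313185, 0.        , 0.        , 0.        , 0.        ]), 'camera_from_world': array([[ 2.37413799e-01,  9.71123344e-01, -2.35401376e-02,
        -1.85076523e+02],
       [-5.35670100e-01,  1.51095745e-01,  8.30799386e-01,
         1.98615564e+02],
       [ 8.10365493e-01, -1.84633491e-01,  5.56073954e-01,
        -1.49406328e+03],
       [ 0.00000000e+00,  0.00000000e+00,  0.00000000e+00,
         1.00000000e+00]])}
top {'fx': 464.1589878097802, 'fy': 464.1589878097802, 'cx': 317.68233637080965, 'cy': 246.62584543850932, 'D': array([0.03734248, 0.        , 0.        , 0.        , 0.        ]), 'camera_from_world': array([[ 9.00631803e-03, -9.99710862e-01,  2.22952726e-02,
         2.83296293e+01],
       [ 9.94748604e-01,  1.12303786e-02,  1.01730496e-01,
        -5.54835947e+02],
       [-1.01951466e-01,  2.12619741e-02,  9.94562128e-01,
        -1.05557853e+03],
       [ 0.00000000e+00,  0.00000000e+00,  0.00000000e+00,
         1.00000000e+00]])}
```

View pics/top0.png

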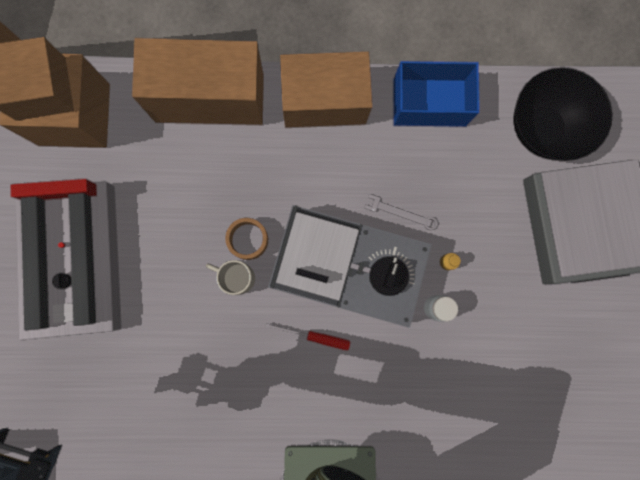

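View pics/scene0.png

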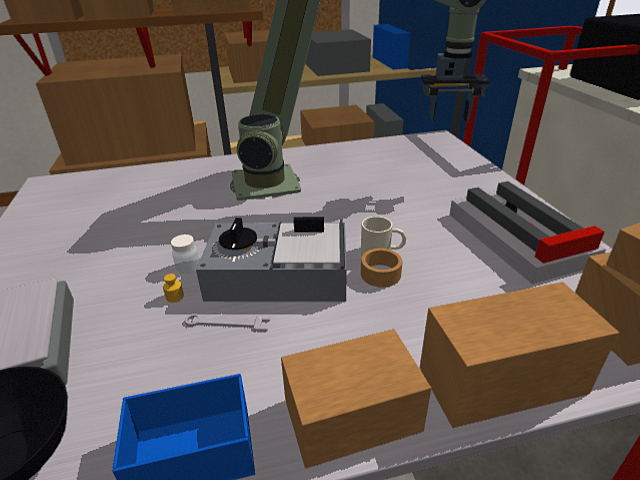

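The top view shows the box centred near (352,268), with the dial at about (390,275), the lid handle at (312,275) and the catch at about (358,268). The scene view shows the dial at about (238,238) and the handle at (309,224). Next I'll zoom both views and extract contours.

```bash
cat > h.py <<'E'
import numpy as np,cv2
from workcell import env
def ray(m,uv):
    K=np.array([[m["fx"],0,m["cx"]],[0,m["fy"],m["cy"]],[0,0,1]])
    p=cv2.undistortPoints(np.array([[uv]],float),K,np.array(m["D"])).ravel()
    T=m["camera_from_world"];R=T[:3,:3];o=-R.T@T[:3,3]
    d=R.T@np.array([p[0],-p[1],-1.]);return o,d/np.linalg.norm(d)
def plane(m,uv,z):
    o,d=ray(m,uv);return o+d*(z-o[2])/d[2]
def tri(rs):
    A=sum(np.eye(3)-np.outer(d,d) for o,d in rs);b=sum((np.eye(3)-np.outer(d,d))@o for o,d in rs)
    x=np.linalg.solve(A,b);return x,[np.linalg.norm(np.cross(x-o,d)) for o,d in rs]
def proj(m,p):
    T=m["camera_from_world"];c=T[:3,:3]@np.asarray(p,float)+T[:3,3]
    K=np.array([[m["fx"],0,m["cx"]],[0,m["fy"],m["cy"]],[0,0,1]])
    return cv2.projectPoints(np.array([[c[0],-c[1],-c[2]]]),np.zeros(3),np.zeros(3),K,np.array(m["D"]))[0].ravel()
E
python3 - <<'E'
from h import *
t=cv2.imread("pics/top0.png");s=cv2.imread("pics/scene0.png")
c=[cv2.resize(t[200:335,260:460],None,fx=4,fy=4,interpolation=2)[:,:800],]
a=cv2.resize(t[200:330,265:445],(720,520),interpolation=2)
cv2.imwrite("pics/topz.png",a)
cv2.imwrite("pics/scz.png",cv2.resize(s[205:305,190:355],(792,480),interpolation=2))
for n,im,roi in(("top",t,(265,200,445,330)),("scene",s,(190,205,355,305))):
    x0,y0,x1,y1=roi
    g=im[y0:y1,x0:x1].max(2)
    for th in(35,):
        k,l,st,ce=cv2.connectedComponentsWithStats((g<th).astype(np.uint8))
        for i in range(1,k):
            if st[i,4]>40:
                cn=cv2.findContours((l==i).astype(np.uint8),0,1)[0][0]
                print(n,th,st[i],ce[i]+[x0,y0],cv2.minAreaRect(cn))
E
```

```text
top 35 [ 105   57   38   38 1017] [388.59488692 276.35299902] ((123.5, 75.5), (37.0, 37.0), 90.0)
top 35 [ 32  70  30  12 124] [312.03225806 275.29032258] ((46.89623260498047, 75.11321258544922), (29.807241439819336, 4.395537853240967), 15.945394515991211)
scene 35 [ 29  13  38  32 707] [237.58557284 236.46958982] ((47.00000762939453, 33.0), (29.698482513427734, 32.526912689208984), 45.0)
scene 35 [104  12  30  15 440] [308.74772727 224.13409091] ((118.5, 19.0), (14.0, 29.0), 90.0)
```

View pics/topz.png

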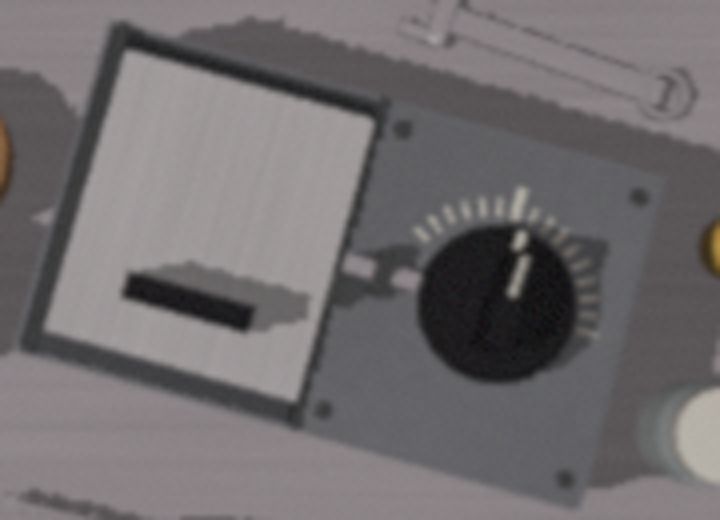

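View pics/scz.png

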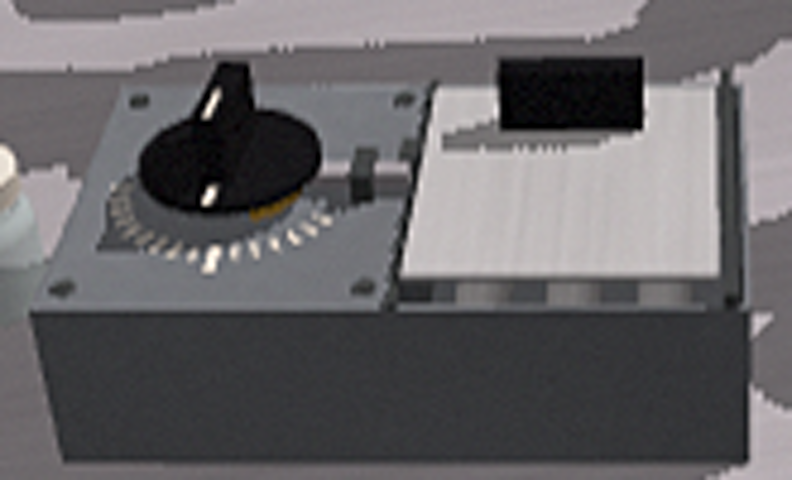

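In the zoomed views, the top picture has the disc centre at (389.5,275.8), pointer tip at (395,260), zero mark at (394.8,250.8) and handle centre at (312,275.5). The pointer is near zero, and four deck screws are visible in both views. I'll triangulate from these.

```bash
python3 - <<'E'
from h import *
np.set_printoptions(precision=1,suppress=True)
T=env.camera_model("top");S=env.camera_model("scene")
t=lambda x,y:(264.9+x/4-.4+.1,199.6+y/4)
s=lambda x,y:(189.6+x/4.8,204.6+y/4.8)
P={"scr+-":((639,196),(62,287)),"scr++":((403,128),(363,286)),"scr--":((565,479),(140,100)),"scr-+":((323,410),(405,98)),
"ptr":((520,240),(210,196)),"zero":((519,203),(209,258)),"griptop_far":((525,256),(207,117)),"griptop_in":((513,296),(217,88))}
R={}
for k,(a,b) in P.items():
    R[k],e=tri([ray(T,t(*a)),ray(S,s(*b))]);print(k,R[k],e)
c=(R["scr+-"]+R["scr--"]+R["scr++"]+R["scr-+"])/4
print("deck centre",c)
for a,b in(("scr+-","scr--"),("scr++","scr-+")):
    d=R[a]-R[b];print(np.linalg.norm(d),np.degrees(np.arctan2(d[1],d[0])))
for a,b in(("scr++","scr+-"),("scr-+","scr--")):
    d=R[a]-R[b];print(np.linalg.norm(d),np.degrees(np.arctan2(-d[0],d[1])))
print("disc",plane(T,t(498,303),110),"radius pts",[plane(T,t(*p),110) for p in((419,303),(577,303))])
print("ptr@110",plane(T,t(520,240),110),plane(S,s(210,196),110))
print("zero@90",plane(T,t(519,203),91),plane(S,s(209,258),91))
# handle
top=[(130,272),(255,306),(247,332),(123,298)]
print("handle top z131.5",[plane(T,t(*p),131.5) for p in top],np.mean([plane(T,t(*p),131.5) for p in top],0))
print("scene handle top(-x edge)",[plane(S,s(*p),131.5) for p in((500,57),(643,58))],"bottom(+x)",[plane(S,s(*p),97.5) for p in((500,130),(643,130))])
E
```

```text
scr+- [ 546.5 -201.5   89.3] [np.float64(1.174779575119314), np.float64(1.1747795751192818)]
scr++ [582.7 -70.8  89.8] [np.float64(0.936235747784255), np.float64(0.9362357477842778)]
scr-- [ 391.5 -159.    88.3] [np.float64(1.1613479297210147), np.float64(1.1613479297209708)]
scr-+ [427.3 -27.5  88.6] [np.float64(1.4032770129048378), np.float64(1.4032770129048504)]
ptr [ 519.9 -131.5  108.4] [np.float64(0.7091589631269731), np.float64(0.7091589631269497)]
zero [ 541.8 -135.4   89.2] [np.float64(1.4330368729917236), np.float64(1.4330368729917575)]
griptop_far [ 508.9 -127.3  143.9] [np.float64(0.7014208473062503), np.float64(0.7014208473062115)]
griptop_in [ 487.9 -120.7  145.9] [np.float64(0.8491660175833674), np.float64(0.8491660175833281)]
deck centre [ 487.  -114.7   89. ]
160.669469225332 -15.340069524662614
161.26590138471556 -15.579219115239734
135.63206409735992 -15.481724971662427
136.30422465465918 -15.231589306248717
disc [ 485.8 -118.3  110. ] radius pts [array([485.4, -75.8, 110. ]), array([ 486.3, -160.8,  110. ])]
ptr@110 [ 519.9 -130.4  110. ] [ 522.1 -132.1  110. ]
zero@90 [ 541.7 -133.6   91. ] [ 543.9 -136.8   91. ]
handle top z131.5 [array([499.2,  79. , 131.5]), array([482. ,  13.2, 131.5]), array([468.4,  17.3, 131.5]), array([485.5,  82.4, 131.5])] [483.8  48.  131.5]
scene handle top(-x edge) [array([472. ,  14.2, 131.5]), array([492. ,  80.6, 131.5])] bottom(+x) [array([483.8,  10. ,  97.5]), array([502.9,  77.2,  97.5])]
```

The points check out: screws at z≈89, pointer at 108, grip top at 145, disc 85 mm across, and the box's yaw is about -15.4°. The dial axis is near (486.5,-119), the handle near (484.5,47.5), and the dial sits at about +2°. Moving now.

```bash
python3 -m jog '{"jaw":[50,50,50,50,50,50,50,50,50,50],"slide":[[-0.5,-0.5,0],[-0.9,-0.95,0],[-0.9,-0.95,0],[-0.9,-0.95,0],[-0.9,-0.95,0],[-0.9,-0.95,0],[-0.9,-0.95,0],[-0.9,-0.95,0],[-0.9,-0.95,0],[-0.9,-0.95,0]],"spin":[0,0,0,0,0,0,0,0,0,0]}'
python3 -m jog '{"jaw":[50,50,50,50,50,50,50,50,50,50],"slide":[[-0.9,-0.95,0],[-0.9,-0.95,0],[-0.9,-0.95,0],[-0.9,-0.95,0],[-0.9,-0.95,0],[-0.9,-0.95,0],[-0.9,-0.95,0],[-0.5,-0.6,0],[0,0,0],[0,0,0]],"spin":[0,0,0,0,0,0,0,0,0,0]}'
cat > go.py <<'E'
import sys;from h import *
# target TCP (world) & yaw -> units of slide/spin in tool axes
t=np.array([float(v) for v in sys.argv[1:4]]);yaw=float(sys.argv[4])
s=env.state();r=np.radians(s["ee_rot"])
from scipy.spatial.transform import Rotation as Ro
R=Ro.from_euler("xyz",r).as_matrix()
print(s["time_s"],s["ee_pos"].round(1),s["ee_rot"].round(1),"F",s["force"].round(1),"M",s["torque"].round(2))
print("slide units",(R.T@(t-s["ee_pos"])/30).round(2),"spin",round(-(((yaw-s["ee_rot"][2])+180)%360-180)/8,2))
E
python3 go.py 486.5 -119 160 162.6
```

```text
time_s: 1.1
ee_pos: [337.2, 210.8, 213.8]
ee_rot: [-180.0, -0.0, 162.6]
force: [0.8, 0.1, 0.1]
gripper_width: 50.0
gripper_force: 0.0
time_s: 2.1
ee_pos: [466.1, -56.1, 213.4]
ee_rot: [180.0, -0.1, 162.5]
force: [-0.1, -0.5, 1.3]
gripper_width: 49.8
gripper_force: 0.0
2.1 [466.1 -56.1 213.4] [ 1.800e+02 -1.000e-01  1.625e+02] F [-0.1 -0.5  1.3] M [ 0.01 -0.02  0.05]
slide units [-1.28 -1.8   1.78] spin -0.01
```

```bash
python3 -m jog '{"jaw":[50,50,50],"slide":[[-0.64,-0.9,0],[-0.64,-0.9,0],[0,0,0]],"spin":[0,0,0]}'
python3 - <<'E'
from h import *
m=env.camera_model("wrist");im=env.grab_frame("wrist");cv2.imwrite("pics/w1.png",im[:,:,::-1])
for k,p in {"axis146":(486.5,-119,146),"disc":(486.5,-119,110),"handle":(484.5,47.5,131.5),"zero":(541.7,-135,90)}.items(): print(k,proj(m,p).round(0))
np.save("w1.npy",m,allow_pickle=True)
E
```

```text
time_s: 2.4
ee_pos: [487.7, -120.4, 213.8]
ee_rot: [-180.0, 0.0, 162.5]
force: [-0.7, 1.5, -0.0]
gripper_width: 50.0
gripper_force: 0.0
axis146 [313. 246.]
disc [313. 234.]
handle [528. 172.]
zero [314. 290.]
```

View pics/w1.png

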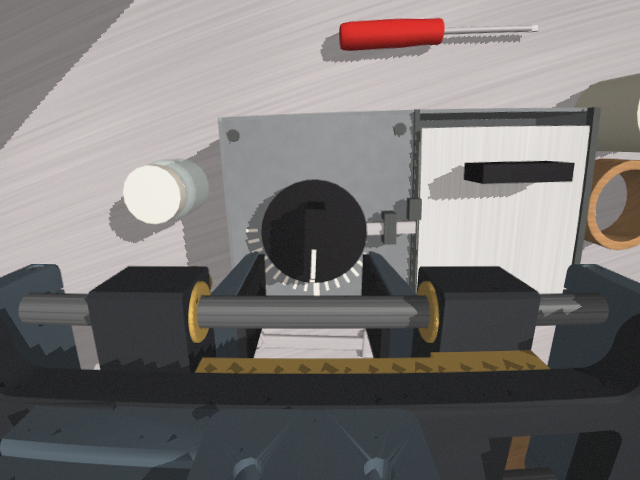

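The wrist view shows the disc centre at (314,232), where (313,234) was predicted. The pointer tip is at (314,284) and the zero mark at (317,293), so the dial is about +0.04 rad. The jar and handle are clear. I'll descend and grip.

```bash
python3 -m jog '{"jaw":[50,50,50,50,50,50,50,50],"slide":[[0.04,0.03,0.5],[0,0,0.8],[0,0,0.8],[0,0,0.6],[0,0,0.4],[0,0,0.12],[0,0,0],[0,0,0]],"spin":[0,0,0,0,0,0,0,0]}' 15
python3 -m jog '{"jaw":[8,8,8,8,8,8,8,8,8,8],"slide":[[0,0,0],[0,0,0],[0,0,0],[0,0,0],[0,0,0],[0,0,0],[0,0,0],[0,0,0],[0,0,0],[0,0,0]],"spin":[0,0,0,0,0,0,0,0,0,0]}' 15
python3 go.py 486.8 -119.2 116 162.6
```

```text
time_s: 3.25
ee_pos: [486.8, -117.7, 118.2]
ee_rot: [180.0, 0.1, 162.6]
force: [-0.5, 0.7, 0.5]
gripper_width: 49.8
gripper_force: 0.0
time_s: 4.25
ee_pos: [486.0, -119.4, 117.4]
ee_rot: [-179.8, 0.0, 162.7]
force: [-1.5, -4.9, 0.2]
gripper_width: 14.0
gripper_force: 15.0
4.25 [ 486.  -119.4  117.4] [-179.8    0.   162.7] F [-1.5 -4.9  0.2] M [-0.69  0.21  0.06]
slide units [-0.02  0.01  0.05] spin 0.01
```

```bash
python3 -m jog '{"jaw":[8,8,8,8,8,8,8,8,8,8],"slide":[[0,-0.04,0],[0,0,0],[0,0,0],[0,0,0],[0,0,0],[0,0,0],[0,0,0],[0,0,0],[0,0,0],[0,0,0]],"spin":[0,0.2,0.4,0.5,0.5,0.5,0.5,0.5,0.3,0.1]}' 15
python3 -m jog '{"jaw":[8,8,8,8,8,8],"slide":[[0,0,0],[0,0,0],[0,0,0],[0,0,0],[0,0,0],[0,0,0]],"spin":[0,0,0,0,0,0]}' 15
python3 go.py 486.8 -119.2 116 134.6
python3 - <<'E'
from h import *
im=env.grab_frame("top");cv2.imwrite("pics/t2.png",cv2.resize(im[200:330,265:445,::-1],(720,520),interpolation=2))
im=env.grab_frame("scene");s=cv2.resize(im[205:305,190:355,::-1],(792,480),interpolation=2);cv2.imwrite("pics/s2.png",s)
E
```

```text
time_s: 5.25
ee_pos: [486.1, -119.3, 117.5]
ee_rot: [180.0, 0.0, 134.5]
force: [0.2, -1.8, 0.2]
gripper_width: 13.8
gripper_force: 15.0
time_s: 5.85
ee_pos: [486.1, -119.3, 117.5]
ee_rot: [180.0, 0.0, 134.6]
force: [1.8, -2.7, 0.2]
gripper_width: 14.3
gripper_force: 15.0
5.85 [ 486.1 -119.3  117.5] [180.    0.  134.6] F [ 1.8 -2.7  0.2] M [-0.7  -0.16  0.  ]
slide units [-0.01  0.02  0.05] spin -0.0
```

View pics/s2.png

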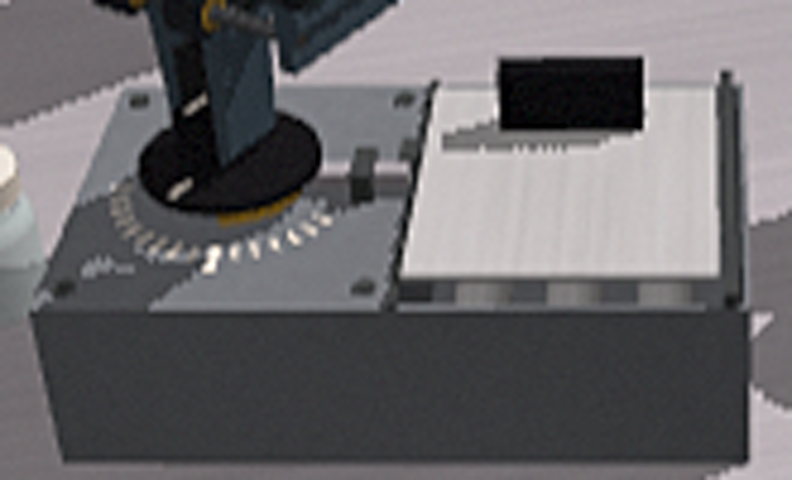

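The pointer now sits at crop (180,188), which is clearly turned right. The catch is unchanged. I'll check the angle numerically.

```bash
python3 - <<'E'
from h import *
S=env.camera_model("scene");s=lambda x,y:(189.6+x/4.8,204.6+y/4.8)
c=plane(S,s(230,160),110);print(c)
for n,p,z in(("p0",(210,196),110),("p1",(180,188),110),("zero",(209,258),90)):
    q=plane(S,s(*p),z)-[487.5,-120,0];print(n,np.degrees(np.arctan2(q[1],q[0])),np.hypot(q[0],q[1]))
E
```

```text
[ 494.23189853 -120.5988572   110.        ]
p0 -19.315700069098824 36.69425208345314
p1 -45.99872923435668 34.83817746512995
zero -17.01455981673227 57.4537200403107
```

At 29–30.6° right, step 1 is satisfied. Next is -10° (yaw 174.6), a spin of -5 units.

```bash
python3 -m jog '{"jaw":[8,8,8,8,8,8,8,8,8,8],"slide":[[0,0,0],[0,0,0],[0,0,0],[0,0,0],[0,0,0],[0,0,0],[0,0,0],[0,0,0],[0,0,0],[0,0,0]],"spin":[-0.2,-0.4,-0.6,-0.7,-0.7,-0.7,-0.7,-0.5,-0.4,-0.1]}' 15
python3 -m jog '{"jaw":[8,8,8,8,8,8],"slide":[[0,0,0],[0,0,0],[0,0,0],[0,0,0],[0,0,0],[0,0,0]],"spin":[0,0,0,0,0,0]}' 15
python3 go.py 486.8 -119.2 116 174.6
python3 - <<'E'
from h import *
im=env.grab_frame("scene");s=cv2.resize(im[205:305,190:355,::-1],(792,480),interpolation=2);cv2.imwrite("pics/s3.png",s)
b=(s.min(2)>150).astype(np.uint8);k,l,st,ce=cv2.connectedComponentsWithStats(b[165:220,140:280]);print(st[1:],ce[1:]+[140,165])
S=env.camera_model("scene");f=lambda x,y:(189.6+x/4.8,204.6+y/4.8)
for i in range(1,k):
    q=plane(S,f(*(ce[i]+[140,165])),110)-[487.5,-120,0];print(np.degrees(np.arctan2(q[1],q[0])),np.hypot(q[0],q[1]))
E
```

```text
time_s: 6.95
ee_pos: [486.0, -119.5, 117.4]
ee_rot: [-180.0, 0.0, 174.7]
force: [2.2, -4.3, 0.5]
gripper_width: 14.0
gripper_force: 15.0
time_s: 7.55
ee_pos: [486.0, -119.5, 117.5]
ee_rot: [-180.0, 0.0, 174.6]
force: [1.3, -4.7, 0.6]
gripper_width: 13.9
gripper_force: 15.0
7.55 [ 486.  -119.5  117.5] [-180.     0.   174.6] F [ 1.3 -4.7  0.6] M [-0.88 -0.14 -0.02]
slide units [-0.03  0.01  0.05] spin 0.0
[[87 22  3 13 36]] [[227.97222222 193.16666667]]
-6.495668776596341 34.76499994592407
```

The dial is at about -10°, so step 2 is satisfied. Next I'll turn right to about 37°, just short of the notch zone, at a lighter grip so the fingers limit the torque. After that I'll creep while watching the torque and the catch.

```bash
cat > chk.py <<'E'
import sys;from h import *
s=env.state();im=env.grab_frame("scene")
g=im[238:246,252:282].mean(2).mean(0).round().astype(int)
print("t",round(s["time_s"],2),"yaw",round(s["ee_rot"][2],2),"dial",round(164.6-s["ee_rot"][2],1),"Mz",s["torque"][2].round(3),"F",s["force"].round(1),"w",round(s["gripper_width"],2))
print(*g)
lim=float(sys.argv[1])
sys.exit(abs(s["torque"][2])>lim)
E
python3 chk.py 9
python3 -m jog '{"jaw":[8,8,8,8,8,8,8,8,8,8],"slide":[[0,0,0],[0,0,0],[0,0,0],[0,0,0],[0,0,0],[0,0,0],[0,0,0],[0,0,0],[0,0,0],[0,0,0]],"spin":[0.3,0.6,0.7,0.7,0.7,0.7,0.7,0.7,0.5,0.2]}' 12 >/dev/null
python3 chk.py 9
python3 -m jog '{"jaw":[8,8,8],"slide":[[0,0,0],[0,0,0],[0,0,0]],"spin":[0.05,0.05,0.05]}' 12 >/dev/null
python3 chk.py 9
python3 -m jog '{"jaw":[8,8,8],"slide":[[0,0,0],[0,0,0],[0,0,0]],"spin":[0.05,0.05,0.05]}' 12 >/dev/null
python3 chk.py 9
```

```text
t 7.6 yaw 174.62 dial -10.0 Mz 0.035 F [ 1.6 -5.3  1.1] w 14.11
25 34 40 43 69 119 116 114 114 118 110 53 50 52 50 56 110 111 110 110 108 104 108 81 41 156 205 198 197 196
t 8.65 yaw 128.15 dial 36.5 Mz 0.124 F [ 1.7 -3.4  1.4] w 14.0
25 38 41 45 68 121 116 115 116 118 111 53 50 52 50 55 111 113 111 111 110 104 108 81 41 156 206 199 198 197
t 9.0 yaw 127.0 dial 37.6 Mz 0.131 F [ 2.1 -4.3  0.3] w 13.75
25 35 40 45 68 121 116 115 115 118 111 54 49 53 49 56 110 112 111 111 109 105 108 82 40 157 206 199 197 197
t 9.35 yaw 125.79 dial 38.8 Mz 0.037 F [ 2.  -4.5  1.8] w 13.68
25 34 40 45 67 120 116 114 115 118 111 54 49 52 50 56 110 113 111 110 109 104 109 78 40 157 206 199 198 198False
False
False
False
```

```bash
sed -i 's/^sys.exit.*/sys.exit(int(abs(s["torque"][2])>lim or abs(g[18:23].mean()-108)>12))/; s/^print(\*g)/print(*g[14:25])/' chk.py
J(){ :; }
python3 -m jog '{"jaw":[8,8,8],"slide":[[0,0,0],[0,0,0],[0,0,0]],"spin":[0.05,0.05,0.05]}' 12 >/dev/null; python3 chk.py 0.2 &&
python3 -m jog '{"jaw":[8,8,8],"slide":[[0,0,0],[0,0,0],[0,0,0]],"spin":[0.05,0.05,0.05]}' 12 >/dev/null && python3 chk.py 0.2 &&
python3 -m jog '{"jaw":[8,8,8],"slide":[[0,0,0],[0,0,0],[0,0,0]],"spin":[0.05,0.05,0.05]}' 12 >/dev/null && python3 chk.py 0.2 &&
python3 -m jog '{"jaw":[8,8,8],"slide":[[0,0,0],[0,0,0],[0,0,0]],"spin":[0.05,0.05,0.05]}' 12 >/dev/null && python3 chk.py 0.2 &&
python3 -m jog '{"jaw":[8,8,8],"slide":[[0,0,0],[0,0,0],[0,0,0]],"spin":[0.05,0.05,0.05]}' 12 >/dev/null && python3 chk.py 0.2 &&
python3 -m jog '{"jaw":[8,8,8],"slide":[[0,0,0],[0,0,0],[0,0,0]],"spin":[0.05,0.05,0.05]}' 12 >/dev/null && python3 chk.py 0.2 &&
python3 -m jog '{"jaw":[8,8,8],"slide":[[0,0,0],[0,0,0],[0,0,0]],"spin":[0.05,0.05,0.05]}' 12 >/dev/null && python3 chk.py 0.2 &&
python3 -m jog '{"jaw":[8,8,8],"slide":[[0,0,0],[0,0,0],[0,0,0]],"spin":[0.05,0.05,0.05]}' 12 >/dev/null && python3 chk.py 0.2
```

```text
t 9.7 yaw 124.59 dial 40.0 Mz 0.05 F [ 2.4 -5.1  1.4] w 13.69
49 56 110 113 110 110 108 109 111 64 40
t 10.05 yaw 123.4 dial 41.2 Mz 0.036 F [ 2.4 -4.9  1.2] w 14.17
51 56 110 113 111 111 110 108 112 64 39
t 10.4 yaw 122.2 dial 42.4 Mz 0.085 F [ 2.1 -5.3  0.7] w 13.92
50 56 110 113 110 110 109 108 113 58 41
t 10.75 yaw 120.99 dial 43.6 Mz 0.053 F [ 2.8 -5.2  0.8] w 14.17
50 56 110 112 110 110 109 109 114 52 40
t 11.1 yaw 119.79 dial 44.8 Mz 0.058 F [ 2.5 -4.7  1.2] w 13.82
50 56 110 112 111 110 108 117 110 49 39
t 11.45 yaw 118.58 dial 46.0 Mz -0.031 F [ 1.5 -4.1  1.3] w 13.93
50 56 109 113 111 110 113 119 90 47 41
t 11.8 yaw 117.37 dial 47.2 Mz -0.063 F [ 2.7 -5.2  1.4] w 13.9
50 55 110 112 110 110 113 125 60 47 42
t 12.15 yaw 116.17 dial 48.4 Mz 0.054 F [ 1.7 -4.8  1.4] w 13.85
50 56 109 123 127 93 97 71 57 49 43
```

The catch end started to move. I'll pause and look before pressing.

```bash
python3 -m jog '{"jaw":[8,8],"slide":[[0,0,0],[0,0,0]],"spin":[0,0]}' 12; python3 chk.py 0.2
python3 - <<'E'
from h import *
im=env.grab_frame("scene");cv2.imwrite("pics/s4.png",cv2.resize(im[205:305,190:355,::-1],(792,480),interpolation=2))
E
```

```text
time_s: 12.4
ee_pos: [486.2, -119.2, 117.4]
ee_rot: [180.0, 0.0, 116.2]
force: [2.0, -5.0, 0.7]
gripper_width: 13.6
gripper_force: 12.0
t 12.4 yaw 116.18 dial 48.4 Mz -0.079 F [ 2.  -5.   0.7] w 13.59
50 55 108 123 127 93 96 71 57 49 42
```

View pics/s4.png

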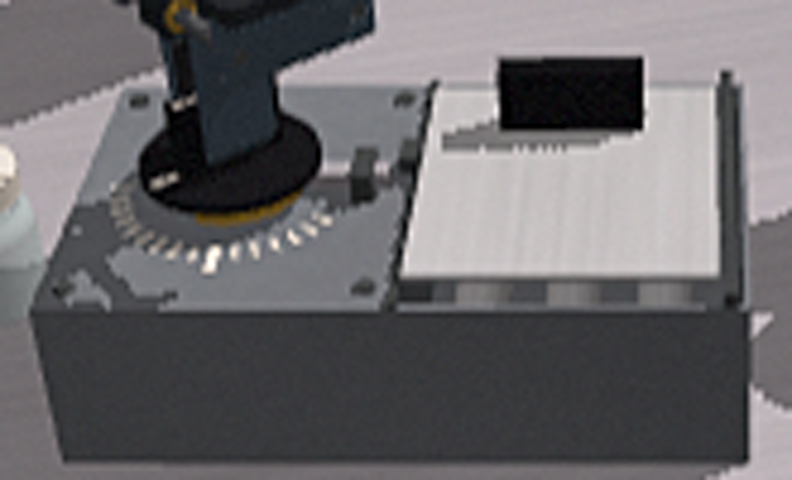

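The catch's lid end has moved from x≈412 to ≈388 in the crop, about 11 mm, so it has dropped. Now I'll creep up to firm contact.

```bash
cat > m.py <<'E'
import sys;from h import *
v=[]
for i in range(3):
    s=env.state();v.append(s["torque"][2])
    if i<2: env.grab_frame("scene")
print("t",round(s["time_s"],2),"dial",round(164.6-s["ee_rot"][2],2),"Mz",np.mean(v).round(3),np.round(v,3),"w",round(s["gripper_width"],2))
sys.exit(int(abs(np.mean(v))>float(sys.argv[1])))
E
python3 m.py 0.16 &&
python3 -m jog '{"jaw":[8,8],"slide":[[0,0,0],[0,0,0]],"spin":[0.06,0.06]}' 12 >/dev/null && python3 m.py 0.16 &&
python3 -m jog '{"jaw":[8,8],"slide":[[0,0,0],[0,0,0]],"spin":[0.06,0.03]}' 12 >/dev/null && python3 m.py 0.16 &&
python3 -m jog '{"jaw":[8,8],"slide":[[0,0,0],[0,0,0]],"spin":[0.03,0.03]}' 12 >/dev/null && python3 m.py 0.16 &&
python3 -m jog '{"jaw":[8,8],"slide":[[0,0,0],[0,0,0]],"spin":[0.03,0.03]}' 12 >/dev/null && python3 m.py 0.16 &&
python3 -m jog '{"jaw":[8,8],"slide":[[0,0,0],[0,0,0]],"spin":[0.03,0.03]}' 12 >/dev/null && python3 m.py 0.16 &&
python3 -m jog '{"jaw":[8,8],"slide":[[0,0,0],[0,0,0]],"spin":[0.03,0.03]}' 12 >/dev/null && python3 m.py 0.16 &&
python3 -m jog '{"jaw":[8,8],"slide":[[0,0,0],[0,0,0]],"spin":[0.03,0.03]}' 12 >/dev/null && python3 m.py 0.16
```

```text
t 12.6 dial 48.42 Mz -0.078 [-0.064 -0.066 -0.104] w 13.97
t 12.9 dial 49.38 Mz -0.002 [ 0.016  0.013 -0.034] w 13.66
t 13.2 dial 50.09 Mz 0.035 [0.067 0.001 0.036] w 14.31
t 13.5 dial 50.57 Mz 0.032 [0.046 0.024 0.026] w 14.15
t 13.8 dial 51.05 Mz 0.015 [ 0.034  0.057 -0.046] w 13.81
t 14.1 dial 51.53 Mz 0.002 [ 0.002 -0.014  0.017] w 13.71
t 14.4 dial 52.01 Mz 0.037 [0.08  0.018 0.014] w 13.91
t 14.7 dial 52.48 Mz 0.077 [0.088 0.09  0.052] w 13.89
```

```bash

python3 -m jog '{"jaw":[8,8],"slide":[[0,0,0],[0,0,0]],"spin":[0.03,0.03]}' 12 >/dev/null && python3 m.py 0.2 &&
python3 -m jog '{"jaw":[8,8],"slide":[[0,0,0],[0,0,0]],"spin":[0.03,0.03]}' 12 >/dev/null && python3 m.py 0.2 &&
python3 -m jog '{"jaw":[8,8],"slide":[[0,0,0],[0,0,0]],"spin":[0.03,0.03]}' 12 >/dev/null && python3 m.py 0.2 &&
python3 -m jog '{"jaw":[8,8],"slide":[[0,0,0],[0,0,0]],"spin":[0.03,0.03]}' 12 >/dev/null && python3 m.py 0.2 &&
python3 -m jog '{"jaw":[8,8],"slide":[[0,0,0],[0,0,0]],"spin":[0.03,0.03]}' 12 >/dev/null && python3 m.py 0.2 &&
python3 -m jog '{"jaw":[8,8],"slide":[[0,0,0],[0,0,0]],"spin":[0.03,0.03]}' 12 >/dev/null && python3 m.py 0.2
python3 chk.py 9
```

```text
t 15.0 dial 52.95 Mz 0.134 [0.15  0.157 0.094] w 14.11
t 15.3 dial 53.42 Mz 0.205 [0.187 0.233 0.195] w 13.7
t 15.3 yaw 111.18 dial 53.4 Mz 0.195 F [ 2.2 -3.8  0.8] w 13.7
51 55 108 123 127 94 97 71 57 49 41
```

```bash

python3 -m jog '{"jaw":[8,8],"slide":[[0,0,0],[0,0,0]],"spin":[0.03,0.03]}' 12 >/dev/null && python3 m.py 0.32 &&
python3 -m jog '{"jaw":[8,8],"slide":[[0,0,0],[0,0,0]],"spin":[0.03,0.02]}' 12 >/dev/null && python3 m.py 0.32
```

```text
t 15.65 dial 53.88 Mz 0.296 [0.329 0.293 0.265] w 13.92
t 15.95 dial 54.28 Mz 0.369 [0.348 0.409 0.35 ] w 14.13
```

Measured 0.37 N m, about 10 N on the catch. I'll hold 0.4 s, relax the wind-up, open, and rise.

```bash

python3 -m jog '{"jaw":[8,8,8,8],"slide":[[0,0,0],[0,0,0],[0,0,0],[0,0,0]],"spin":[0,0,0,0]}' 12; python3 m.py 9
python3 -m jog '{"jaw":[8,8,8,8],"slide":[[0,0,0],[0,0,0],[0,0,0],[0,0,0]],"spin":[-0.1,-0.1,-0.05,0]}' 12 >/dev/null; python3 m.py 9
python3 -m jog '{"jaw":[40,40,40,40,40,40,40,40,40,40],"slide":[[0,0,0],[0,0,0],[0,0,0],[0,0,0],[0,0,0],[0,0,0],[0,0,-0.3],[0,0,-0.7],[0,0,-0.8],[0,0,-0.8]],"spin":[0,0,0,0,0,0,0,0,0,0]}'
python3 chk.py 9
python3 go.py 484.5 47.5 180 74.6
```

```text
time_s: 16.35
ee_pos: [486.2, -119.2, 117.5]
ee_rot: [180.0, 0.0, 110.3]
force: [1.5, -4.6, 1.2]
gripper_width: 13.5
gripper_force: 12.0
t 16.45 dial 54.27 Mz 0.352 [0.326 0.396 0.335] w 14.27
t 16.95 dial 52.33 Mz 0.086 [0.056 0.119 0.083] w 13.87
time_s: 17.95
ee_pos: [485.8, -119.0, 196.8]
ee_rot: [180.0, -0.0, 112.3]
force: [0.4, 0.1, 0.8]
gripper_width: 39.9
gripper_force: 0.0
t 17.95 yaw 112.27 dial 52.3 Mz 0.007 F [0.4 0.1 0.8] w 39.87
50 55 108 122 126 92 96 69 58 49 41
18.0 [ 488.2 -119.7  200.9] [179.6   0.3 112.3] F [ 2.3 -1.   2.3] M [-0.04 -0.02  0.01]
slide units [5.21 1.99 0.69] spin 4.71
```

The catch is still in, and its image profile is unchanged. Moving over the handle.

```bash

python3 -m jog '{"jaw":[50,50,50,50,50,50,50],"slide":[[0.5,0.2,0],[0.9,0.34,0],[0.95,0.37,0],[0.95,0.37,0],[0.95,0.37,0],[0.96,0.34,0],[0,0,0]],"spin":[0,0,0,0,0,0,0]}' >/dev/null
python3 -m jog '{"jaw":[50,50,50,50,50,50,50,50],"slide":[[0,0,0],[0,0,0],[0,0,0],[0,0,0],[0,0,0],[0,0,0],[0,0,0],[0,0,0]],"spin":[0.4,0.9,0.9,0.9,0.9,0.71,0,0]}' >/dev/null
python3 go.py 484.5 47.5 120 74.6
python3 - <<'E'
from h import *
m=env.camera_model("wrist");im=env.grab_frame("wrist");cv2.imwrite("pics/w2.png",im[:,:,::-1])
c=np.array([484.5,47.5]);u=np.array([np.cos(np.radians(-15.4)),np.sin(np.radians(-15.4))]);v=np.array([-u[1],u[0]])
for a,b in((7,35),(7,-35),(-7,-35),(-7,35)): print(proj(m,[*(c+a*u+b*v),131.5]).round(0))
E
```

```text
19.5 [481.8  47.7 195.4] [180.    0.   74.7] F [ 0.3 -0.5  0.3] M [-0.06  0.08 -0.  ]
slide units [0.02 0.09 2.51] spin 0.01
[328. 200.]
[327. 295.]
[308. 295.]
[307. 200.]
```

View pics/w2.png

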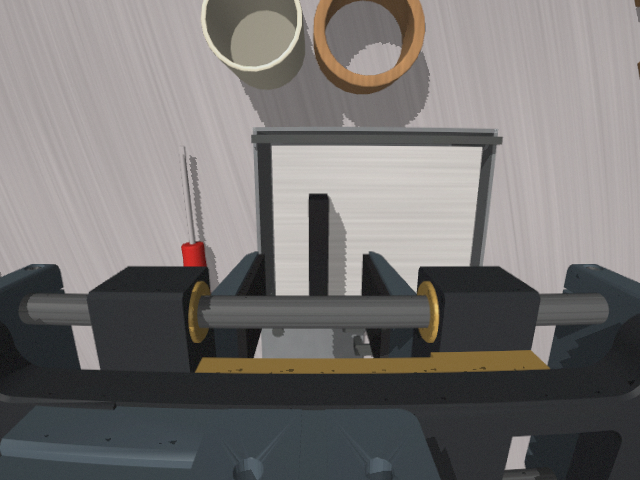

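The handle bar's far end appears at (309–328,197), as predicted at (307–328,200). I'll descend, grip, and start sliding.

```bash

python3 -m jog '{"jaw":[50,50,50,50,50,50,50],"slide":[[0,0.09,0.4],[0,0,0.7],[0,0,0.8],[0,0,0.6],[0,0,0.4],[0,0,0.1],[0,0,0]],"spin":[0,0,0,0,0,0,0]}' 15
python3 -m jog '{"jaw":[8,8,8,8,8,8,8,8,8,8],"slide":[[0,0,0],[0,0,0],[0,0,0],[0,0,0],[0,0,0],[0,0,0],[0,0,0],[0,0,0],[0,0,0],[0,0,0]],"spin":[0,0,0,0,0,0,0,0,0,0]}' 15
python3 -m jog '{"jaw":[8,8,8,8],"slide":[[0,0.03,0],[0,0.03,0],[0,0.04,0],[0,0,0]],"spin":[0,0,0,0]}' 15
```

```text
time_s: 20.25
ee_pos: [484.1, 47.4, 104.6]
ee_rot: [-179.9, 0.0, 74.6]
force: [-0.0, 0.4, 0.7]
gripper_width: 49.9
gripper_force: 0.0
time_s: 21.25
ee_pos: [485.4, 47.3, 105.7]
ee_rot: [179.9, -0.0, 74.6]
force: [4.4, -3.1, 0.4]
gripper_width: 14.3
gripper_force: 15.0
time_s: 21.65
ee_pos: [486.0, 47.1, 105.6]
ee_rot: [-179.8, -0.0, 74.6]
force: [-1.7, 1.3, 6.6]
gripper_width: 14.0
gripper_force: 15.0
```

```bash

python3 -m jog '{"jaw":[8,8,8,8],"slide":[[0,0.04,0],[0,0.04,0],[0,0.04,0],[0,0,0]],"spin":[0,0,0,0]}' 15
python3 -m jog '{"jaw":[8,8,8,8],"slide":[[0,0.04,0],[0,0.04,0],[0,0.04,0],[0,0,0]],"spin":[0,0,0,0]}' 15
```

```text
time_s: 22.05
ee_pos: [489.4, 46.2, 105.6]
ee_rot: [-179.8, -0.0, 74.6]
force: [-1.4, 0.8, 6.0]
gripper_width: 13.9
gripper_force: 15.0
time_s: 22.45
ee_pos: [492.8, 45.3, 105.6]
ee_rot: [-179.8, -0.0, 74.6]
force: [-1.8, 0.5, 7.0]
gripper_width: 13.8
gripper_force: 15.0
```

The lid is free, already 7.7 mm along with only 2 N of drag. Continuing.

```bash

python3 -m jog '{"jaw":[8,8,8,8,8,8,8,8,8,8],"slide":[[0,0.1,0],[0,0.2,0],[0,0.3,0],[0,0.35,0],[0,0.35,0],[0,0.35,0],[0,0.35,0],[0,0.35,0],[0,0.3,0],[0,0.15,0]],"spin":[0,0,0,0,0,0,0,0,0,0]}' 15
python3 -m jog '{"jaw":[8,8,8,8,8],"slide":[[0,0.05,0],[0,0.05,0],[0,0.05,0],[0,0.05,0],[0,0,0]],"spin":[0,0,0,0,0]}' 15
```

```text
time_s: 23.45
ee_pos: [574.2, 23.0, 105.6]
ee_rot: [-179.8, -0.0, 74.6]
force: [-2.0, 0.4, 6.6]
gripper_width: 14.0
gripper_force: 15.0
time_s: 23.95
ee_pos: [579.6, 21.5, 105.7]
ee_rot: [-179.8, -0.0, 74.6]
force: [-1.3, 0.7, 6.2]
gripper_width: 13.7
gripper_force: 15.0
```

```bash

python3 -m jog '{"jaw":[8,8,8],"slide":[[0,0.04,0],[0,0.04,0],[0,0,0]],"spin":[0,0,0]}' 15
python3 -m jog '{"jaw":[8,8,8],"slide":[[0,0.04,0],[0,0.04,0],[0,0,0]],"spin":[0,0,0]}' 15
```

```text
time_s: 24.25
ee_pos: [581.8, 20.9, 105.6]
ee_rot: [-179.8, -0.0, 74.6]
force: [-1.5, 0.8, 6.0]
gripper_width: 13.9
gripper_force: 15.0
time_s: 24.55
ee_pos: [581.8, 20.9, 105.6]
ee_rot: [-179.5, -0.0, 74.6]
force: [-7.3, 2.8, 9.8]
gripper_width: 13.8
gripper_force: 15.0
```

The force rose to 7 N with no further motion, so the lid is on its end stop at 100 mm. Releasing and retreating.

```bash

python3 -m jog '{"jaw":[50,50,50,50,50,50,50,50,50,50],"slide":[[0,-0.02,0],[0,0,0],[0,0,0],[0,0,0],[0,0,0],[0,0,0],[0,0,-0.4],[0,0,-0.8],[0,0,-1],[0,0,-1]],"spin":[0,0,0,0,0,0,0,0,0,0]}'
python3 -m jog '{"jaw":[50,50,50,50,50],"slide":[[0,-0.9,-0.5],[0,-0.9,-0.5],[0.5,-0.9,-0.5],[0,0,0],[0,0,0]],"spin":[0,0,0,0,0]}'
python3 chk.py 9
python3 - <<'E'
from h import *
im=env.grab_frame("scene");cv2.imwrite("pics/s5.png",im[150:350,140:440,::-1].repeat(2,0).repeat(2,1))
E
```

```text
time_s: 25.55
ee_pos: [585.0, 19.7, 203.2]
ee_rot: [180.0, -0.0, 74.6]
force: [1.0, 0.4, -0.4]
gripper_width: 49.8
gripper_force: 0.0
time_s: 26.05
ee_pos: [511.2, 55.9, 247.6]
ee_rot: [179.8, -0.0, 74.6]
force: [0.1, -0.2, 0.3]
gripper_width: 50.5
gripper_force: 0.0
t 26.05 yaw 74.65 dial 90.0 Mz 0.023 F [ 0.1 -0.2  0.3] w 50.46
49 54 107 120 124 123 121 123 109 81 68
```

View pics/s5.png

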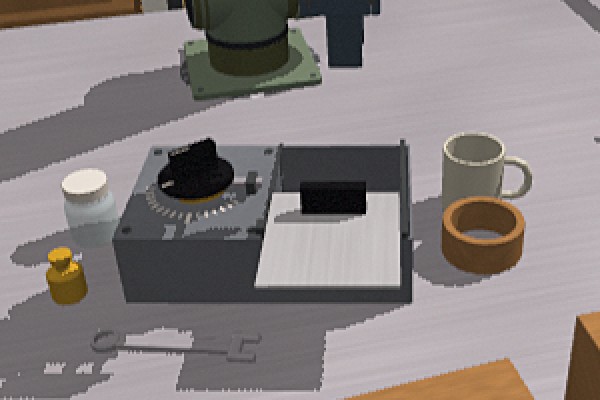

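The lid is out at its stop, with its handle at (333,197) in the crop. The dial sits at the notch, the bystanders are in place, and the gripper is clear.

```bash
python3 -c "
from workcell import env
print(env.job_done())"
```

```text
the job is handed in; nothing more can be done
None
```

I dialled the lock box open, pressed the dial against the dropped catch at an estimated 10 N, slid the lid to its end stop and let go; the bystanders were still in place in the last picture, and the job is handed in (no verdict was returned).

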